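# Find the strut's balance point on the chest lid and hold it there

## Task

I want to mark where the gas strut takes over the lid of the little plywood chest. Take the tape measure off the lid and stand it upright on the bench or the stone slab, clear of the chest; then lift the lid by its ball knob until it is clearly past its balance point (so that the strut would carry it on up), without letting it run on up to its open stop, and bring it back, gently, to just below that point (the knob some 2 cm lower than at balance), where the lid rests on your grip. Finish while holding it there by the knob: do not let go, and leave the marker, the mug and the oil bottle where they are.

Things in the scene. Friction and masses are not known exactly. Their poses are not given: they have to be found in the camera images.
- chest: fixed plywood chest with steel corner guards, 190 mm wide (its y), 145 mm deep (its x), 100 mm high without lid; origin at the centre of its underside, z up. Its front (its -x side, with the knob) looks towards the robot; the lid is hinged along the top of its back. A grey gas strut runs on the outside of its left (+y) side, up to 18 mm out.
- lid (a joint): lid's opening angle, rad: 0 shut, grows as the front edge rises, stop at 1.55. Lid 150 mm deep, 190 wide, 18 thick (top 118 mm over the bench when shut), steel plate on plywood. Balance point at 0.90 (52 degrees, within 0.03): below it the lid falls shut, above it the strut pushes it open. Lifting at the knob takes about 2 N when shut, falling evenly to none at balance.
- knob (a point): centre of the dark wooden ball knob, 30 mm in diameter, on a thin stem 34 mm ahead of the middle of the lid's front edge. Lid shut: 109 mm above the bench. It moves on an arc of 184 mm radius about the hinge and is about 141 mm higher at balance than when shut. Pinch it from above across the chest's y; it turns easily between the fingers.
- lid_hinge (a point): middle of the lid's hinge line, 100 mm above the bench at the top of the chest's back; the hinge line runs along the chest's y. With the lid shut the knob's centre is 184 mm in the chest's -x and 9 mm up from here.
- tape_mid (a point): centre of the body of the yellow and black pocket tape measure, which stands upright on the lid at the start: 31 mm thick (its x, the way to grasp it), 84 mm long (its y; the body reaches 31 mm either way, and a thin metal tongue goes on to 53 mm in -y near the bottom), 60 mm high, 0.13 to 0.27 kg. This point is 30 mm above its underside; z up.
- tape_measure: the same tape measure; origin at its underside, 11 mm in its own -y from the centre of its body. The bench is free to stand it on, before the chest between slab and papers, from x 0.40 to 0.47 and y -0.25 to -0.16
- marker: black and white marker pen, 135 x 17 x 16 mm, lying on the right front of the stone slab; to be left alone. Origin at the centre of its underside, its length along its y.
- mug: white mug, 92 mm wide, 95 mm high, standing on the pale stone slab to the left (slab top 29 mm above the bench; the slab covers x 0.25 to 0.56, y -0.12 to 0.42); to be left alone. Origin at the centre of its underside.
- oil: small brown dropper bottle, 33 mm wide, 102 mm high, on the bench before the chest, beside the pile of papers (46 mm high); to be left alone. Origin at the centre of its underside.

How it is judged:
By the outcome, as a careful person would: the job done as asked, in the order asked, and still so for the second after the job is handed in, while the arm keeps its last pose, push and grip.
It also fails if it takes over 51 s, if anything falls off the work surface, if the arm or the gripper's body presses on something with over 40 N, if the wrist force passes 120 N, or if a joint passes its speed limit or range.

## Robot

A 6-joint arm with a two-finger parallel gripper is mounted at the origin on a cart in front of the work surface, level with it; the furniture and walls round the work are solid. World frame = base frame: x ahead of the robot, y to its left, z up, the work surface at z = 0. Lengths are in m, angles in degrees, forces in N, time in s.
With the tool pointing down it reaches from about 0.4 to 0.825 m from the base axis. Payload 7 kg.
Tool frame: the origin (TCP) lies at the very end of the fingers, on their centre line; the grasp point (between the pads) lies 19 mm behind it (manip.hold_point_z is the distance from the TCP to the grasp point, in m); z points along the fingers, y is the direction in which the jaws open and shut (so a half turn about z gives the same grasp; the last joint's range is limited). The gripper opens to 85 mm and grips with 20 to 120 N. Pads are 22 mm wide; open, the fingers measure 114 mm over their backs; the gripper's body (76 mm by 85 mm) begins 54 mm behind the grasp point. The pads swing forward as they close: fully open they stand 13 mm farther back than shut.
Start: joints at [-48.638, 20.546, 0.682, 0, -70.136, -16.507], TCP at [0.284, -0.612, 0.231] pointing down, gripper open.
Joint ranges: [-176.03, 176.03], [-82.01, 121.73], [-58.28, 71.71], [-173.87, 95.51], [-174.79, -0.11], [-173.66, 173.66]. Speed limits (degrees/s): [136.94, 136.94, 172.46, 180, 180, 180].

## Interface

Orientations are given as [roll, pitch, yaw] about the fixed x, y, z axes, in that order (R = Rz(yaw) Ry(pitch) Rx(roll)).
In Python, from rig import manip gives the robot as it stands. The module is installed in compiled form; this text tells all that it offers.
- The arm moves only by the tool jog_arm, never from a script. Its argument "targets" is text: rows parted by semicolons, each of 7 numbers parted by spaces: the shift along the tool's x, y, z in mm, then the turn, a rotation vector about the tool's x, y, z in rad, then the opening in per cent of the stroke, from 0 (shut) to 100 (fully open). A call has exactly 8 rows; each row shifts and turns the pose as measured when the row begins, along the tool's axes as they then stand; what a row does not reach is not made up. A row lasts 1/8 s, in which the tool goes at most 62.5 mm and 10.7 degrees, less where a joint would pass 70% of its speed; a pose out of reach is approached as far as the arm can. A call is refused whole if a number of a shift passes 62.5 or a number of a turn 0.188, either way. A call with a gripper value outside its range is refused whole. The fingers move at their own pace and stop on an object; "grip_force" is the grip in N (left out, the last holds). Time passes only in rows, so rows that do not move let the fingers close, or fill a call up. It gives the time, the measured TCP pose, the force and the opening at its end, in the units of the state.
- manip.get_state(): the state, without advancing time (a new reading comes with each control period).
- manip.snapshot(name): name is "scene" or "top"; returns a dict with "pixels" (400x640x3 uint8, blue, green, red), "depth" (400x640 float32, m along the optical axis (not along the pixel's ray), 0 where there is no reading), "mtx" (3x3 intrinsics, pixels), "rvec" (rotation vector, rad) and "tvec" (3), from world to camera coordinates, as OpenCV has them. Camera axes: x right, y down, z forward; pixel columns grow to the right and rows downward; lengths in m; the calibration is good to about 2 mm. A picture is of the moment at which its call begins.
- manip.hand_in(): hands the job in, once; it reports no verdict.
The state is a dict: "time_s": time; "joints": joint angles; "qd": joint speeds; "joint_efforts": joint torques, N m; "tool_pos": TCP position; "tool_rot": TCP orientation; "force": force on the tool from outside, world axes, zero at the start; "torque": the same for the moment, N m; "opening": opening from 0.0 (shut) to 1.0 (fully open).
Only numpy, scipy, OpenCV 4.12 (cv2) and the standard library are available. Lean on these libraries where they do the work, as an engineer would, in place of code of your own. Each camera call takes 0.05 s, during which the arm holds its last target.

## Working session

There is one attempt and no reset: what is moved stays moved. The work goes in short steps, Python scripts to look and compute and a tool call to move; the robot and the scene stay as the last step left them, time stands still between calls to the robot, and variables do not carry over. Pictures are saved under pics/ and viewed, and the job is handed in when it is done.

Besides the shell and the picture viewer there is one more tool, called after "Request:" by a JSON object that holds its "api" and its "payload". jog_arm: Moves the arm, as the interface text tells. Its arguments: {"type":"object","properties":{"targets":{"type":"string"},"grip_force":{"type":"number"}},"required":["targets"]}

```bash
mkdir -p pics; ls; python3 - <<'E'
from rig import manip
import cv2
print(manip.get_state(), manip.hold_point_z)
for n in ("scene","top"):
    s=manip.snapshot(n); cv2.imwrite(f"pics/{n}0.png",s["pixels"]); print(n,s["mtx"],s["rvec"],s["tvec"])
    import numpy as np; np.savez(f"{n}0.npz",**s)
E
```

```text
pics
{'time_s': 0.0, 'joints': array([-4.86374383e+01,  2.05903800e+01,  6.30892752e-01, -1.86760033e-02,
       -7.01350412e+01, -1.65053432e+01]), 'qd': array([ 0.03600087, -0.03900365,  0.0096038 ,  0.04541878,  0.01684239,
       -0.02584209]), 'joint_efforts': array([ 1.05107822e-03, -5.83319449e+01,  2.93415213e+01,  6.93634629e+00,
       -6.09666939e-03, -5.94020939e-07]), 'tool_pos': array([ 0.28347824, -0.61203837,  0.23035825]), 'tool_rot': array([ 1.79904379e+02, -1.00253754e-02, -1.55149134e+02]), 'force': array([-0.00236818,  0.52178485,  0.11763118]), 'torque': array([-0.00417204, -0.06777445,  0.05073677]), 'opening': 1.0015335367588267} 0.0187
scene [[466.77366543   0.         313.65180768]
 [  0.         466.77366543 198.7220249 ]
 [  0.           0.           1.        ]] [ 1.83718495 -0.97434183  0.59158758] [-0.38355095  0.26364432  0.96979914]
top [[363.94556548   0.         323.18875204]
 [  0.         363.94556548 199.94301818]
 [  0.           0.           1.        ]] [ 2.17199934 -2.16756515  0.05065723] [-0.09551772  0.52130227  1.03284623]
```

View pics/scene0.png

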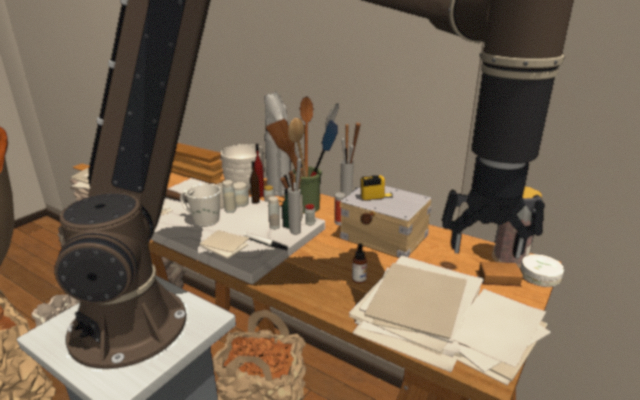

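View pics/top0.png

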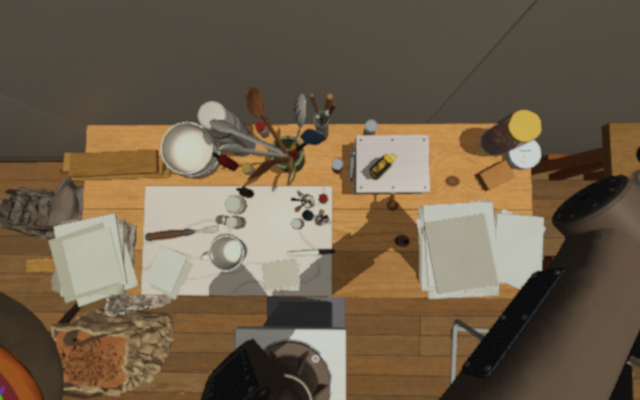

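```bash
cat > h.py <<'E'
import numpy as np, cv2
def load(n,f): 
    d=dict(np.load(f)); return d
def ray(s,u,v,z):
    R=cv2.Rodrigues(s["rvec"])[0]; t=s["tvec"].reshape(3)
    p=cv2.undistortPoints(np.array([[[u,v]]],float),s["mtx"],None)[0,0]
    d=R.T@np.array([p[0],p[1],1]); c=-R.T@t
    return c+d*(z-c[2])/d[2]
def cloud(s):
    R=cv2.Rodrigues(s["rvec"])[0]; t=s["tvec"].reshape(3)
    h,w=s["depth"].shape; v,u=np.mgrid[:h,:w]; Z=s["depth"].astype(float)
    K=s["mtx"]; P=np.stack([(u-K[0,2])/K[0,0]*Z,(v-K[1,2])/K[1,1]*Z,Z],-1)
    P=(P-t)@R; P[Z==0]=np.nan; return P
def proj(s,p): return cv2.projectPoints(np.array([p],float),s["rvec"],s["tvec"],s["mtx"],None)[0].ravel()
E
python3 - <<'E'
from h import *
s=load("top","top0.npz"); im=s["pixels"]; c=load("scene","scene0.npz")
a=cv2.resize(im[120:270,290:450],None,fx=5,fy=4*1.0,interpolation=cv2.INTER_CUBIC); 
a=cv2.resize(im[125:265,300:440],(600,600),interpolation=cv2.INTER_CUBIC); cv2.imwrite("pics/t1.png",a)
cv2.imwrite("pics/s1.png",cv2.resize(c["pixels"][165:295,320:450],(600,600),interpolation=cv2.INTER_CUBIC))
P=cloud(s)
m=(abs(P[...,2]-.118)<.012); m[:, :345]=0; m[:,440:]=0; m[:120]=0;m[205:]=0
q=P[m]; print(len(q), np.nanmedian(q,0))
pts=np.argwhere(m)[:,::-1].astype(np.float32); k,l,st,ce=cv2.connectedComponentsWithStats(m.astype(np.uint8)); print(st)
i=1+st[1:,4].argmax(); pp=P[l==i]; r=cv2.minAreaRect((pp[:,:2]*1000).astype(np.float32)); print(r)
m2=(P[...,2]>.145)&(P[...,2]<.2); m2[:, :355]=0; m2[:,430:]=0;m2[:135]=0;m2[195:]=0
pp=P[m2]; print(len(pp), np.nanmax(pp[:,2]),np.median(pp[:,2]), cv2.minAreaRect((pp[:,:2]*1000).astype(np.float32)))
pt=pp[pp[:,2]>.170]; print(len(pt),pt.mean(0), cv2.minAreaRect((pt[:,:2]*1000).astype(np.float32)))
hsv=cv2.cvtColor(im,cv2.COLOR_BGR2HSV); y=cv2.inRange(hsv,(20,120,80),(38,255,255)); y[:135]=0;y[195:]=0;y[:,:355]=0;y[:,:430] ; y[:,430:]=0
print(len(np.argwhere(y)), np.argwhere(y).mean(0))
for nm,(u,v,z) in dict(knob=(392,202,.109),oil=(402,240,.1)).items(): print(nm,ray(s,u,v,z),P[v,u])
E
```

```text
3906 [ 0.61170553 -0.28456474  0.11702521]
[[     0      0    640    400 252094]
 [   350    135     80     70   3902]
 [   350    156      3      3      4]]
((595.0674438476562, -270.9520263671875), (183.64981079101562, 206.02407836914062), 0.045833125710487366)
330 0.18091047824948972 0.17569493054851223 ((597.1214599609375, -241.73370361328125), (31.428857803344727, 60.835487365722656), 45.12408447265625)
298 [ 0.59702868 -0.24091918  0.1758622 ] ((597.6951904296875, -241.15744018554688), (29.800148010253906, 60.845062255859375), 45.08924865722656)
187 [163.14973262 383.39037433]
knob [ 0.50946901 -0.27754743  0.109     ] [ 0.50870231 -0.27577317  0.12005325]
oil [ 0.41014946 -0.30401444  0.1       ] [ 0.40929146 -0.30870268  0.07485225]
```

View pics/t1.png

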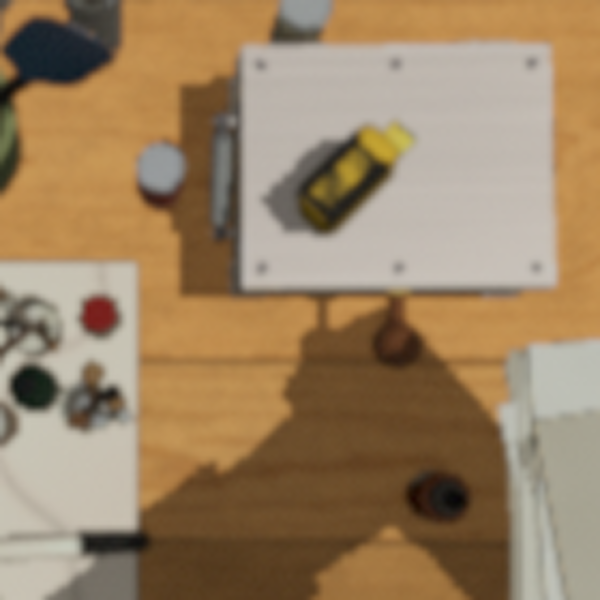

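View pics/s1.png

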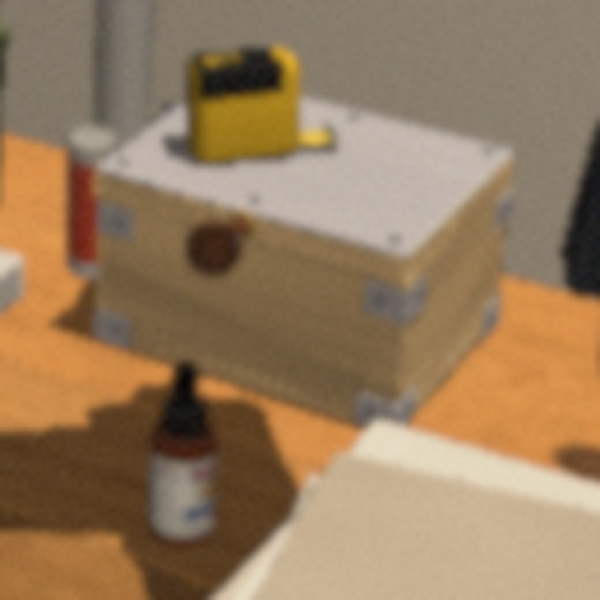

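```bash
python3 - <<'E'
from h import *
s=load("top","top0.npz"); c=load("scene","scene0.npz")
for u,v in [(356,135.5),(428.6,135),(355.3,192.7),(429.7,192.4)]: print(ray(s,u,v,.118).round(4))
def masks(s,x0,x1,y0,y1,lo,hi):
    h=cv2.cvtColor(s["pixels"],cv2.COLOR_BGR2HSV); m=np.zeros(h.shape[:2],np.uint8)
    m[y0:y1,x0:x1]=cv2.inRange(h,lo,hi)[y0:y1,x0:x1]; M=cv2.moments(m,True); return M["m00"],M["m10"]/M["m00"],M["m01"]/M["m00"]
im=s["pixels"]; print(im[202,392],im[208,380],c["pixels"][218,366],c["pixels"][225,360])
a,u,v=masks(s,386,400,198,213,(0,60,0),(180,255,75)); 
a2,u2,v2=masks(c,357,374,210,226,(0,60,0),(180,255,110)); print(a,u,v,a2,u2,v2)
print(ray(s,u,v,.109),ray(c,u2,v2,.109))
def Pm(s): return s["mtx"]@np.hstack([cv2.Rodrigues(s["rvec"])[0],s["tvec"].reshape(3,1)])
X=cv2.triangulatePoints(Pm(s),Pm(c),np.array([[u],[v]]),np.array([[u2],[v2]])).ravel(); print(X[:3]/X[3])
print("tape proj", proj(s,[.597,-.241,.178]), proj(c,[.597,-.241,.148]))
print("hinge side", proj(s,[.694,-.276,.118]))
# oil, marker
P=cloud(s);print(ray(s,402,241,.102))
pp=P[225:256,390:415].reshape(-1,3);pp=pp[pp[:,2]>.03];print("oil",pp.mean(0),pp.max(0))
E
```

```text
[ 0.6848 -0.1834  0.118 ]
[ 0.6853 -0.3737  0.118 ]
[ 0.5331 -0.181   0.118 ]
[ 0.5339 -0.3737  0.118 ]
[32 54 87] [36 68 98] [27 40 68] [ 67  99 123]
66.0 391.92424242424244 205.9848484848485 145.0 366.2551724137931 218.3448275862069
[ 0.49900253 -0.27723516  0.109     ] [ 0.50092306 -0.27935213  0.109     ]
[ 0.49996179 -0.27868328  0.10906195]
tape proj [381.15562076 164.46041405] [371.67807494 186.67356257]
hinge side [391.18693208 131.91645647]
[ 0.40761301 -0.30360774  0.102     ]
oil [ 0.40860131 -0.31230921  0.06770194] [ 0.42466968 -0.29985528  0.10311413]
```

```bash
cat >> h.py <<'E'
from scipy.spatial.transform import Rotation as Ro
def plan(p0,r0,wps,yaws):
    "rows along waypoints; prints shift in tool axes + z turn"
    yaw=r0[2]; p=np.array(p0); 
    for w,y in zip(wps,yaws):
        R=Ro.from_euler("xyz",[180,0,yaw],degrees=True).as_matrix()
        d=R.T@(np.array(w)-p)*1000; a=-np.radians((y-yaw+180)%360-180)
        print(d.round(1),round(a,3)); p=np.array(w); yaw=y
def st():
    from rig import manip
    s=manip.get_state(); print({k:np.round(v,4) for k,v in s.items() if k in("time_s","tool_pos","tool_rot","force","opening","joints")}); return s
E
python3 - <<'E'
from h import *
s=st(); p=s["tool_pos"]; t=np.array([.597,-.241,.235])
n=8; f=np.arange(1,n+1)/n; plan(p,s["tool_rot"],[p+(t-p)*x for x in f],[-155.15-69.85*x for x in f])
E
```

```text
{'time_s': np.float64(0.1), 'joints': array([-4.86351e+01,  2.05880e+01,  6.37800e-01, -1.60000e-02,
       -7.01357e+01, -1.65066e+01]), 'tool_pos': array([ 0.2835, -0.6121,  0.2304]), 'tool_rot': array([ 1.799134e+02, -1.000000e-02, -1.551471e+02]), 'force': array([-0.7961,  0.5756,  0.0953]), 'opening': np.float64(1.0009)}
[-55.1  25.6  -0.6] 0.152
[-50.5  33.7  -0.6] 0.152
[-44.8  41.   -0.6] 0.152
[-38.1  47.3  -0.6] 0.152
[-30.5  52.5  -0.6] 0.152
[-22.1  56.5  -0.6] 0.152
[-13.3  59.2  -0.6] 0.152
[-4.2 60.6 -0.6] 0.152
```

Request:
{"api": "jog_arm", "payload": {"targets": "-55 25 -1 0 0 0.15 100; -50 33 -1 0 0 0.15 100; -45 41 -1 0 0 0.15 100; -38 47 -1 0 0 0.15 100; -30 52 -1 0 0 0.15 100; -22 56 -1 0 0 0.15 100; -13 58 -1 0 0 0.15 100; 0 0 0 0 0 0 100", "grip_force": 40}}

```text
time_s: 1.1
tool_pos: [0.5645, -0.2825, 0.2333]
tool_rot: [180.0, -0.5, 142.5]
force: [-0.9, -0.1, -0.7]
opening: 0.999
```

```bash
python3 - <<'E'
from h import *
s=st(); p=s["tool_pos"]; t=np.array([.597,-.241,.225])
plan(p,s["tool_rot"],[p+(t-p)*x for x in (.35,.7,1)],[s["tool_rot"][2],135,135])
E
```

```text
{'time_s': np.float64(1.1), 'joints': array([  -9.0447,   16.6681,   -4.5407,   -0.252 ,  -69.1794, -118.3875]), 'tool_pos': array([ 0.5645, -0.2825,  0.2333]), 'tool_rot': array([179.978 ,  -0.4533, 142.4776]), 'force': array([-0.9485, -0.1091, -0.7104]), 'opening': np.float64(0.9988)}
[-0.2 18.4  2.9] -0.0
[-0.2 18.4  2.9] 0.131
[ 1.9 15.7  2.5] -0.0
```

Request:
{"api": "jog_arm", "payload": {"targets": "0 22 3 0 0 0.05 100; 0 20 3 0 0 0.05 100; 2 9 3 0 0 0.03 100; 0 0 0 0 0 0 100; 0 0 0 0 0 0 100; 0 0 0 0 0 0 100; 0 0 0 0 0 0 100; 0 0 0 0 0 0 100"}}

```text
time_s: 2.1
tool_pos: [0.5933, -0.2433, 0.2228]
tool_rot: [-179.8, -0.6, 135.0]
force: [0.5, -0.6, -0.4]
opening: 1.006
```

```bash
python3 - <<'E'
from h import *
from rig import manip
s=st(); p=s["tool_pos"]; t=np.array([.597,-.241,.130])
plan(p,s["tool_rot"],[t],[135])
for n in("scene","top"):
    c=manip.snapshot(n); u,v=proj(c,[.597,-.241,.178]); 
    x0=int(u)-70;y0=int(v)-70
    cv2.imwrite(f"pics/{n}2.png",cv2.resize(c["pixels"][y0:y0+140,x0:x0+140],(560,560),interpolation=cv2.INTER_CUBIC))
E
```

```text
{'time_s': np.float64(2.1), 'joints': array([  -5.0617,   18.091 ,   -3.9131,   -0.2968,  -68.5756, -129.8   ]), 'tool_pos': array([ 0.5933, -0.2433,  0.2228]), 'tool_rot': array([-179.8402,   -0.6218,  135.0277]), 'force': array([ 0.4948, -0.5652, -0.3546]), 'opening': np.float64(1.0056)}
[-1.   4.2 92.8] 0.0
```

View pics/scene2.png

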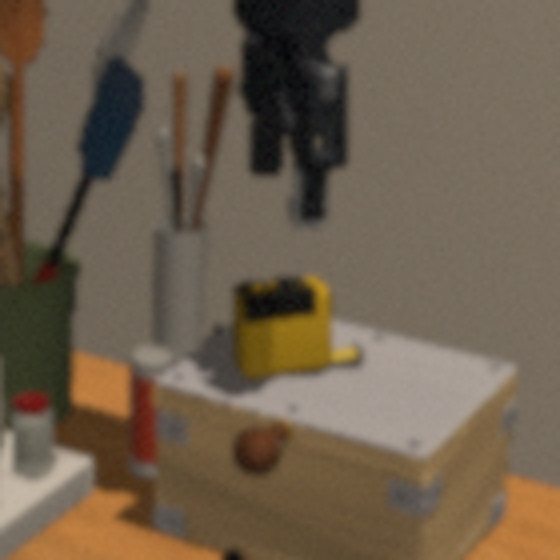

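Request:
{"api": "jog_arm", "payload": {"targets": "-1 4 20 0 0 0 100; 0 0 22 0 0 0 100; 0 0 22 0 0 0 100; 0 0 15 0 0 0 100; 0 0 8 0 0 0 100; 0 0 4 0 0 0 100; 0 0 0 0 0 0 100; 0 0 0 0 0 0 100"}}

```text
time_s: 3.2
tool_pos: [0.5981, -0.2409, 0.1315]
tool_rot: [-180.0, -0.4, 135.1]
force: [-0.3, -0.8, 0.2]
opening: 1.001
```

```bash
cat >> h.py <<'E'
def rv(s,yaw):
    R=Ro.from_euler("xyz",s["tool_rot"],degrees=True); T=Ro.from_euler("xyz",[180,0,yaw],degrees=True)
    return (R.inv()*T).as_rotvec().round(4)
def snap(n,name,p,h=70,z=4):
    from rig import manip
    c=manip.snapshot(n); u,v=proj(c,p); x0=max(int(u)-h,0);y0=max(int(v)-h,0)
    cv2.imwrite(f"pics/{name}.png",cv2.resize(c["pixels"][y0:y0+2*h,x0:x0+2*h],None,fx=z,fy=z,interpolation=cv2.INTER_CUBIC)); return c,x0,y0
E
python3 - <<'E'
from h import *
s=st(); plan(s["tool_pos"],s["tool_rot"],[[.597,-.241,.130]],[135]); print(rv(s,135))
snap("scene","s3",[.597,-.241,.15])
E
```

```text
{'time_s': np.float64(3.2), 'joints': array([  -4.777 ,   22.2785,  -10.3396,   -0.2717,  -57.6906, -129.994 ]), 'tool_pos': array([ 0.5981, -0.2409,  0.1315]), 'tool_rot': array([-179.9768,   -0.3837,  135.0831]), 'force': array([-0.3319, -0.7846,  0.2313]), 'opening': np.float64(1.0012)}
[ 0.7 -0.8  1.5] 0.001
[-0.0004 -0.0067  0.0015]
```

View pics/s3.png

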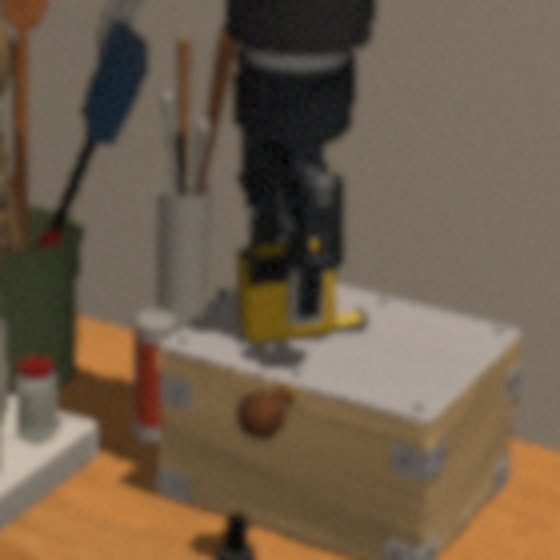

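Request:
{"api": "jog_arm", "payload": {"targets": "0 0 1 0 -0.006 0 25; 0 0 0 0 0 0 20; 0 0 0 0 0 0 15; 0 0 0 0 0 0 10; 0 0 0 0 0 0 10; 0 0 0 0 0 0 10; 0 0 0 0 0 0 10; 0 0 0 0 0 0 10"}}

```text
time_s: 4.25
tool_pos: [0.5987, -0.2411, 0.1315]
tool_rot: [180.0, 0.1, 135.1]
force: [0.3, -0.0, 0.6]
opening: 0.359
```

```bash
python3 - <<'E'
from h import *
s=st(); snap("scene","s4",[.597,-.241,.15])
E
```

```text
{'time_s': np.float64(4.25), 'joints': array([-4.631800e+00,  2.208280e+01, -1.077300e+01,  2.580000e-02,
       -5.706360e+01, -1.302901e+02]), 'tool_pos': array([ 0.5987, -0.2411,  0.1315]), 'tool_rot': array([1.799644e+02, 7.550000e-02, 1.350921e+02]), 'force': array([ 0.2964, -0.0031,  0.5994]), 'opening': np.float64(0.3594)}
```

View pics/s4.png

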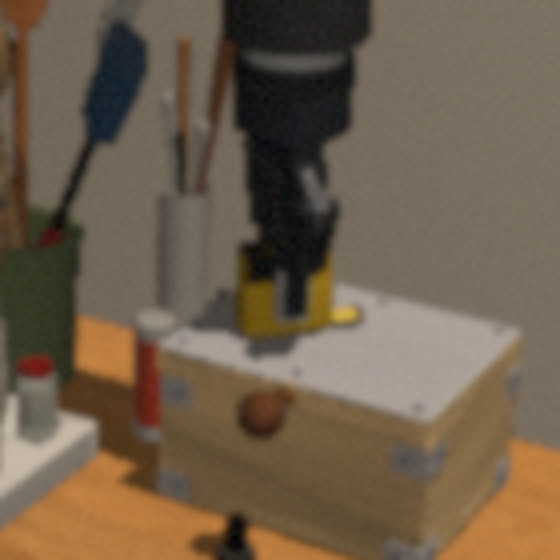

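Request:
{"api": "jog_arm", "payload": {"targets": "0 0 -10 0 0 0 10; 0 0 -25 0 0 0 10; 0 0 -30 0 0 0 10; 10 -6 -20 0 0 0 10; 24 -14 0 0 0 0 10; 30 -18 0 0 0 0 10; 30 -18 0 0 0 0 10; 24 -14 0 0 0 0 10"}}

```text
time_s: 5.3
tool_pos: [0.4578, -0.2055, 0.2195]
tool_rot: [-179.9, -0.2, 135.0]
force: [0.7, -0.2, -2.0]
opening: 0.358
```

```bash
python3 - <<'E'
from h import *
s=st(); plan(s["tool_pos"],s["tool_rot"],[[.436,-.200,.1]],[135]); print(rv(s,135))
c,_,_=snap("scene","s5",s["tool_pos"],100,3)
E
```

```text
{'time_s': np.float64(5.3), 'joints': array([-1.771300e+00,  4.753400e+00, -2.152250e+01, -9.980000e-02,
       -6.394370e+01, -1.331831e+02]), 'tool_pos': array([ 0.4578, -0.2055,  0.2195]), 'tool_rot': array([-179.9149,   -0.2214,  135.0015]), 'force': array([ 0.7396, -0.2384, -2.0099]), 'opening': np.float64(0.3584)}
[ 19.3 -11.6 119.5] 0.0
[-0.0015 -0.0039  0.    ]
```

View pics/s5.png

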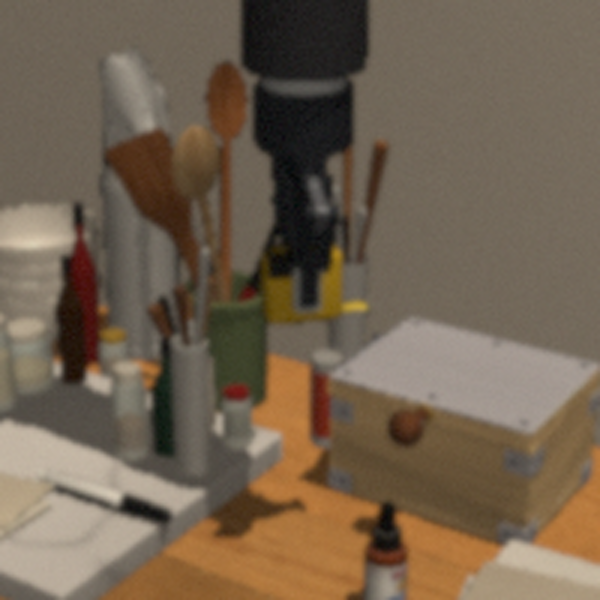

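Request:
{"api": "jog_arm", "payload": {"targets": "10 -6 15 0 0 0 10; 9 -5 25 0 0 0 10; 0 0 25 0 0 0 10; 0 0 20 0 -0.004 0 10; 0 0 15 0 0 0 10; 0 0 10 0 0 0 10; 0 0 0 0 0 0 10; 0 0 0 0 0 0 10"}}

```text
time_s: 6.35
tool_pos: [0.4276, -0.1978, 0.1104]
tool_rot: [179.8, 0.1, 134.9]
force: [0.6, -0.1, -1.6]
opening: 0.355
```

```bash
python3 - <<'E'
from h import *
s=st(); plan(s["tool_pos"],s["tool_rot"],[[.436,-.200,.0135]],[135]); print(rv(s,135))
c,_,_=snap("scene","s6",s["tool_pos"],100,3)
E
```

```text
{'time_s': np.float64(6.35), 'joints': array([-8.431000e-01,  8.142700e+00, -3.390490e+01, -6.870000e-02,
       -4.777500e+01, -1.341807e+02]), 'tool_pos': array([ 0.4276, -0.1978,  0.1104]), 'tool_rot': array([1.798398e+02, 9.170000e-02, 1.349300e+02]), 'force': array([ 0.5603, -0.0613, -1.6171]), 'opening': np.float64(0.3551)}
[-7.5  4.4 96.9] -0.001
[ 0.0028  0.0016 -0.0012]
```

View pics/s6.png

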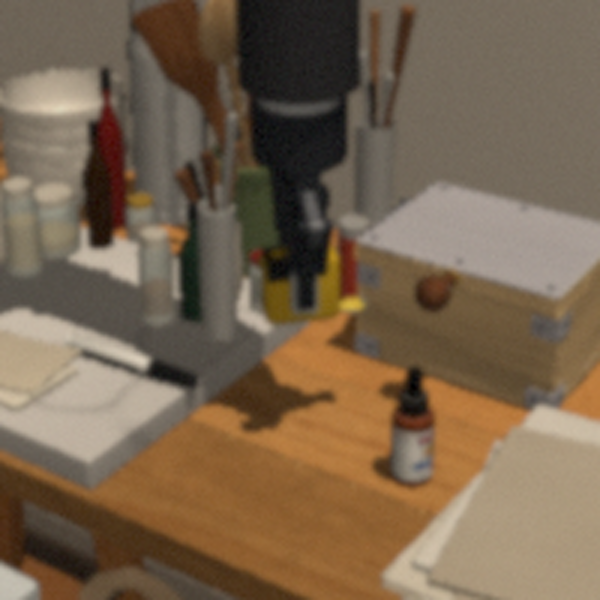

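Request:
{"api": "jog_arm", "payload": {"targets": "-5 2 15 0.003 0 0 10; -5 0 22 0 0 0 10; 0 0 20 0 0 0 10; 0 0 14 0 0 0 10; 0 0 8 0 0 0 10; 0 0 4 0 0 0 10; 0 0 0 0 0 0 10; 0 0 0 0 0 0 10"}}

```text
time_s: 7.4
tool_pos: [0.4398, -0.2044, 0.0235]
tool_rot: [179.9, 0.3, 135.0]
force: [-0.5, -0.2, -2.8]
opening: 0.358
```

```bash
python3 - <<'E'
from h import *
s=st(); plan(s["tool_pos"],s["tool_rot"],[[.436,-.203,.0135]],[135]); print(rv(s,135))
t=dict(np.load("top0.npz")); print(ray(t,334,252,.04))
E
```

```text
{'time_s': np.float64(7.4), 'joints': array([  -1.5276,   16.8703,  -37.7777,    0.2016,  -35.0849, -133.6791]), 'tool_pos': array([ 0.4398, -0.2044,  0.0235]), 'tool_rot': array([179.8999,   0.2737, 134.9577]), 'force': array([-0.4581, -0.1511, -2.8499]), 'opening': np.float64(0.3576)}
[ 3.7 -1.8 10. ] -0.001
[ 0.0017  0.0048 -0.0007]
[ 0.37396996 -0.12575069  0.04      ]
```

Request:
{"api": "jog_arm", "payload": {"targets": "2 -1 4 0.002 0.005 0 10; 0 0 3 0 0 0 10; 0 0 2 0 0 0 10; 0 0 1.5 0 0 0 10; 0 0 1 0 0 0 10; 0 0 0 0 0 0 10; 0 0 0 0 0 0 10; 0 0 0 0 0 0 10"}}

```text
time_s: 8.4
tool_pos: [0.4388, -0.2039, 0.0135]
tool_rot: [179.9, 0.1, 135.0]
force: [-0.8, -0.4, -0.9]
opening: 0.36
```

```bash
python3 - <<'E'
from h import *
s=st(); print(rv(s,135))
E
```

```text
{'time_s': np.float64(8.4), 'joints': array([-1.543100e+00,  1.784410e+01, -3.824290e+01,  6.370000e-02,
       -3.377450e+01, -1.334923e+02]), 'tool_pos': array([ 0.4388, -0.2039,  0.0135]), 'tool_rot': array([1.799305e+02, 1.249000e-01, 1.350175e+02]), 'force': array([-0.7707, -0.3634, -0.8902]), 'opening': np.float64(0.3605)}
[0.0012 0.0022 0.0003]
```

Request:
{"api": "jog_arm", "payload": {"targets": "0 0 1 0 0 0 10; 0 0 0.5 0 0 0 10; 0 0 0 0 0 0 40; 0 0 0 0 0 0 50; 0 0 0 0 0 0 70; 0 0 0 0 0 0 100; 0 0 0 0 0 0 100; 0 0 0 0 0 0 100"}}

```text
time_s: 9.4
tool_pos: [0.4396, -0.2042, 0.0132]
tool_rot: [179.9, 0.2, 135.1]
force: [-0.8, 0.3, 0.5]
opening: 1.003
```

```bash
python3 - <<'E'
from h import *
s=st(); print(rv(s,135))
snap("scene","s7",s["tool_pos"],70,4)
E
```

```text
{'time_s': np.float64(9.4), 'joints': array([  -1.5395,   17.9123,  -38.2324,    0.1419,  -33.6688, -133.4963]), 'tool_pos': array([ 0.4396, -0.2042,  0.0132]), 'tool_rot': array([179.9291,   0.1896, 135.082 ]), 'force': array([-0.7652,  0.2631,  0.5389]), 'opening': np.float64(1.0032)}
[0.0012 0.0033 0.0014]
```

View pics/s7.png

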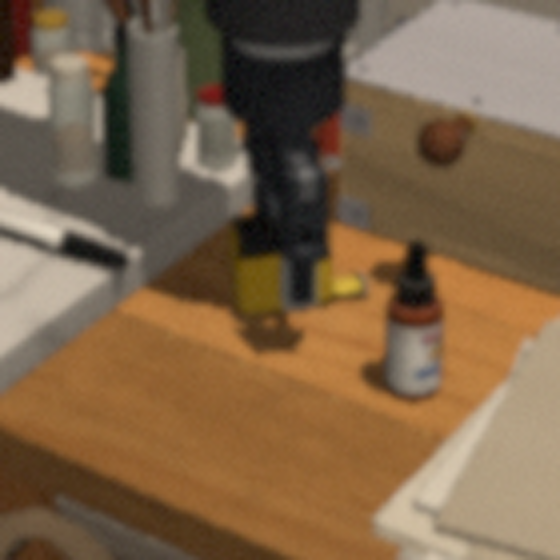

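Released on the bench; the tape stands upright at about pixel (283,280) of the crop, oil bottle untouched. Rise straight up, then turn towards the knob.

Request:
{"api": "jog_arm", "payload": {"targets": "0 0 -10 0 0 0 100; 0 0 -22 0 0 0 100; 0 0 -35 0 0 0 100; 0 0 -40 0 0 0 100; 0 0 -40 0 0 0 100; 0 0 -30 0 0 0 100; 0 0 -10 0 0 -0.1 100; 0 0 0 0 0 -0.15 100"}}

```text
time_s: 10.45
tool_pos: [0.4382, -0.2041, 0.2121]
tool_rot: [179.9, 0.4, 149.8]
force: [1.3, -0.1, 0.1]
opening: 1.0
```

```bash
python3 - <<'E'
from h import *
s=st(); p=s["tool_pos"]; t=np.array([.500,-.278,.19]); y=s["tool_rot"][2]; d=180-y
f=[.15,.35,.55,.8,1]; plan(p,s["tool_rot"],[p+(t-p)*x for x in f],[y+d*x for x in f])
snap("scene","s8",[.44,-.204,.06],90,3)
snap("top","t8",[.44,-.204,.06],70,4)
E
```

```text
{'time_s': np.float64(10.45), 'joints': array([  -1.5043,    2.8388,  -24.7426,    0.1319,  -62.0281, -118.7839]), 'tool_pos': array([ 0.4382, -0.2041,  0.2121]), 'tool_rot': array([179.9145,   0.3984, 149.7731]), 'force': array([ 1.3116, -0.1332,  0.1335]), 'opening': np.float64(0.9996)}
[-13.6  -4.9   3.3] -0.079
[-17.5  -8.    4.4] -0.106
[-16.6  -9.8   4.4] -0.106
[-19.3 -14.3   5.5] -0.132
[-13.8 -13.4   4.4] -0.106
```

View pics/s8.png

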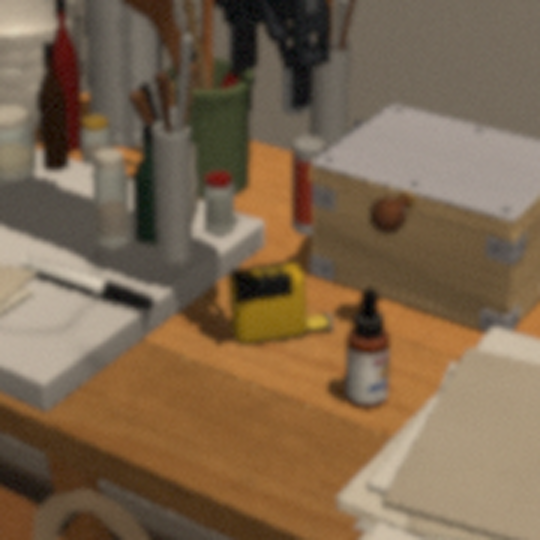

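The tape stands upright on the bench (crop pixel (268,303)), clear of the chest, slab and bottle; the marker and bottle look unmoved.

Request:
{"api": "jog_arm", "payload": {"targets": "-14 -5 3 0 0 -0.08 100; -18 -8 4 0 0 -0.106 100; -17 -10 4 0 0 -0.106 100; -19 -14 5 0 0 -0.132 100; -14 -13 4 0 0.004 -0.106 100; 0 0 0 0 0 0 100; 0 0 0 0 0 0 100; 0 0 0 0 0 0 100"}}

```text
time_s: 11.55
tool_pos: [0.4997, -0.2794, 0.192]
tool_rot: [-180.0, -0.0, 179.3]
force: [0.2, 0.2, 0.6]
opening: 0.999
```

```bash
python3 - <<'E'
from h import *
s=st(); p=s["tool_pos"]; plan(p,s["tool_rot"],[[.5,-.278,.09]],[180]); print(rv(s,180))
snap("top","t9",[.5,-.278,.1],60,5)
snap("scene","s9",[.5,-.278,.12],70,4)
E
```

```text
{'time_s': np.float64(11.55), 'joints': array([-9.61140e+00,  1.26413e+01, -1.57806e+01,  4.92000e-02,
       -6.15938e+01, -8.11000e+01]), 'tool_pos': array([ 0.4997, -0.2794,  0.192 ]), 'tool_rot': array([-1.799596e+02, -2.220000e-02,  1.793120e+02]), 'force': array([0.1587, 0.1842, 0.6139]), 'opening': np.float64(0.9988)}
[ -0.3   1.4 102. ] -0.012
[-0.0007 -0.0004 -0.012 ]
```

View pics/s9.png

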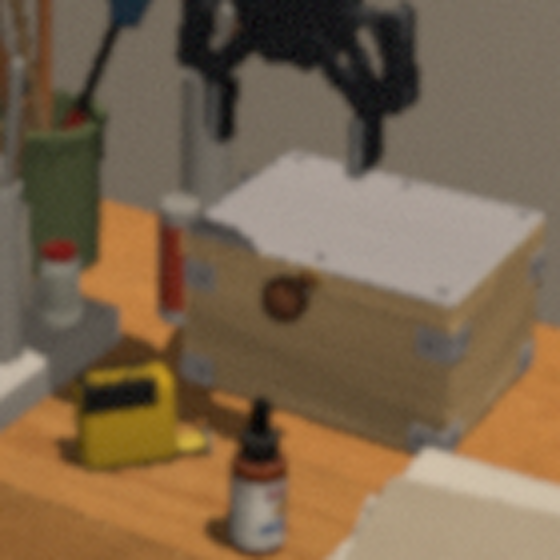

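Request:
{"api": "jog_arm", "payload": {"targets": "0 1.5 15 0 0 -0.012 100; 0 0 22 0 0 0 100; 0 0 24 0 0 0 100; 0 0 20 0 0 0 100; 0 0 12 0 0 0 100; 0 0 7 0 0 0 100; 0 0 3 0 0 0 100; 0 0 0 0 0 0 100"}}

```text
time_s: 12.65
tool_pos: [0.499, -0.2762, 0.0838]
tool_rot: [-180.0, 0.1, -179.8]
force: [0.3, -0.2, -0.8]
opening: 0.999
```

```bash
python3 - <<'E'
from h import *
s=st(); p=s["tool_pos"]; plan(p,s["tool_rot"],[[.5,-.278,.088]],[180]); print(rv(s,180))
snap("top","t10",[.5,-.278,.1],60,5)
snap("scene","s10",[.5,-.278,.12],70,4)
E
```

```text
{'time_s': np.float64(12.65), 'joints': array([-9.30820e+00,  1.87384e+01, -2.34736e+01,  1.49000e-02,
       -4.77217e+01, -8.05441e+01]), 'tool_pos': array([ 0.499 , -0.2762,  0.0838]), 'tool_rot': array([-1.799782e+02,  6.360000e-02, -1.798423e+02]), 'force': array([ 0.2983, -0.2278, -0.8243]), 'opening': np.float64(0.9992)}
[-1.  -1.8 -4.2] 0.003
[-0.0004  0.0011  0.0028]
```

View pics/s10.png

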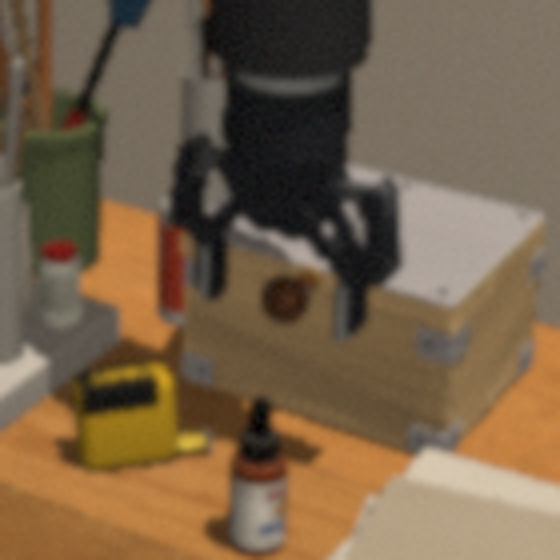

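Request:
{"api": "jog_arm", "payload": {"targets": "-1 -2 -3 0 0 0 100; 0 0 0 0 0 0 60; 0 0 0 0 0 0 40; 0 0 0 0 0 0 30; 0 0 0 0 0 0 20; 0 0 0 0 0 0 10; 0 0 0 0 0 0 10; 0 0 0 0 0 0 10"}}

```text
time_s: 13.75
tool_pos: [0.501, -0.2796, 0.089]
tool_rot: [-179.9, 0.2, -179.8]
force: [-0.7, -1.7, 0.4]
opening: 0.322
```

```bash
python3 - <<'E'
from h import *
s=st(); print(rv(s,180))
snap("scene","s11",[.5,-.278,.12],70,4)
E
```

```text
{'time_s': np.float64(13.75), 'joints': array([ -9.5772,  18.5469, -22.948 ,   0.1201, -48.2454, -80.3399]), 'tool_pos': array([ 0.501 , -0.2796,  0.089 ]), 'tool_rot': array([-179.8678,    0.2408, -179.8371]), 'force': array([-0.651 , -1.7217,  0.4123]), 'opening': np.float64(0.3224)}
[-0.0023  0.0042  0.0028]
```

View pics/s11.png

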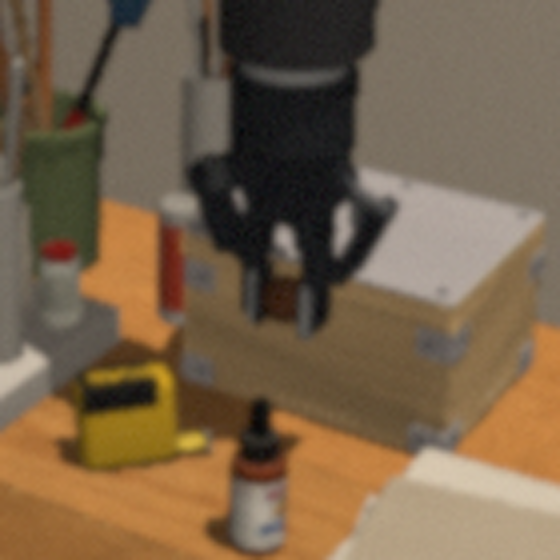

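```bash
cat >> h.py <<'E'
H=np.array([.684,.100]); OFF=np.array([.001,-.020])
def tcp(th):
    ph=th+np.arctan2(.009,.184); k=H+.1842*np.array([-np.cos(ph),np.sin(ph)]); return k+OFF
def est(s):
    k=s["tool_pos"][[0,2]]-OFF-H; return np.arctan2(k[1],-k[0])-np.arctan2(.009,.184), np.hypot(*k)
def arc(s,ths):
    print("theta,r est",est(s)); p=s["tool_pos"][[0,2]]
    for t in ths:
        q=tcp(t); d=(q-p)*1000; print(round(t,3),"x %.1f z %.1f"%(-d[0],-d[1])); p=q
E
python3 - <<'E'
from h import *
s=st(); arc(s,[.01,.03,.06,.1,.14,.18,.2])
E
```

```text
{'time_s': np.float64(13.8), 'joints': array([ -9.578 ,  18.5469, -22.9492,   0.1172, -48.2465, -80.3388]), 'tool_pos': array([ 0.501 , -0.2796,  0.089 ]), 'tool_rot': array([-179.8703,    0.2389, -179.8387]), 'force': array([ 0.4371, -1.3146, -0.1094]), 'opening': np.float64(0.3249)}
theta,r est (np.float64(-7.756695212716991e-05), np.float64(0.18423137270814363))
0.01 x -0.1 z -1.9
0.03 x -0.3 z -3.7
0.06 x -0.5 z -5.5
0.1 x -0.9 z -7.3
0.14 x -1.2 z -7.3
0.18 x -1.5 z -7.2
0.2 x -0.9 z -3.6
```

Request:
{"api": "jog_arm", "payload": {"targets": "0 0 -2 0 0 0 10; 0 0 -4 0 0 0 10; -0.5 0 -6 0 0 0 10; -1 0 -7 0 0 0 10; -1 0 -7 0 0 0 10; -1.5 0 -7 0 0 0 10; -1 0 -4 0 0 0 10; 0 0 0 0 0 0 10"}}

```text
time_s: 14.8
tool_pos: [0.5068, -0.2796, 0.1286]
tool_rot: [-179.9, 0.3, -179.8]
force: [3.1, -1.6, -3.1]
opening: 0.321
```

```bash
python3 - <<'E'
from h import *
s=st(); print(rv(s,180)); arc(s,np.linspace(.25,.5,8))
snap("scene","s12",[.54,-.278,.14],70,4)
E
```

```text
{'time_s': np.float64(14.8), 'joints': array([ -9.4694,  16.4011, -19.8806,   0.1196, -53.3971, -80.4271]), 'tool_pos': array([ 0.5068, -0.2796,  0.1286]), 'tool_rot': array([-179.8515,    0.3006, -179.8251]), 'force': array([ 3.0947, -1.5772, -3.0762]), 'opening': np.float64(0.321)}
[-0.0026  0.0053  0.003 ]
theta,r est (np.float64(0.21746251282235582), np.float64(0.18469489582190965))
0.25 x -2.1 z -5.6
0.286 x -2.0 z -6.3
0.321 x -2.3 z -6.2
0.357 x -2.5 z -6.1
0.393 x -2.7 z -6.0
0.429 x -2.9 z -5.9
0.464 x -3.1 z -5.8
0.5 x -3.3 z -5.7
```

View pics/s12.png

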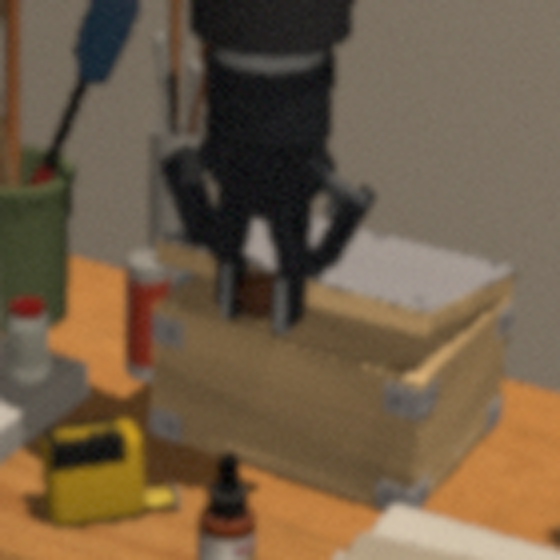

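Request:
{"api": "jog_arm", "payload": {"targets": "-2.5 0 -5.5 0 0 0 10; -2.5 0 -6.5 0 0 0 10; -2.5 0 -6.5 0 0 0 10; -2.5 0 -6 0 0 0 10; -3 0 -6 0 0 0 10; -3 0 -6 0 0 0 10; -3 0 -5.5 0 0 0 10; -3.5 0 -5 0 0 0 10"}}

```text
time_s: 15.85
tool_pos: [0.5289, -0.2795, 0.1779]
tool_rot: [-179.9, 0.1, -179.9]
force: [-0.8, -2.6, -1.2]
opening: 0.323
```

```bash
python3 - <<'E'
from h import *
s=st(); print(rv(s,180)); e=est(s)[0]; arc(s,np.linspace(e+.04,e+.32,8))
E
```

```text
{'time_s': np.float64(15.85), 'joints': array([ -9.0839,  15.5718, -13.8059,   0.1218, -60.5151, -80.8275]), 'tool_pos': array([ 0.5289, -0.2795,  0.1779]), 'tool_rot': array([-1.798782e+02,  8.880000e-02, -1.798514e+02]), 'force': array([-0.8172, -2.5585, -1.2111]), 'opening': np.float64(0.3231)}
[-0.0021  0.0016  0.0026]
theta,r est (np.float64(0.5114562107526215), np.float64(0.18429857310618009))
0.551 x -4.1 z -6.1
0.591 x -4.3 z -6.0
0.631 x -4.5 z -5.8
0.671 x -4.7 z -5.6
0.711 x -5.0 z -5.4
0.751 x -5.2 z -5.2
0.791 x -5.4 z -5.0
0.831 x -5.6 z -4.8
```

Request:
{"api": "jog_arm", "payload": {"targets": "-4 0 -6 0 0 0 10; -4.5 0 -6 0 0 0 10; -4.5 0 -6 0 0 0 10; -4.5 0 -5.5 0 0 0 10; -5 0 -5.5 0 0 0 10; -5 0 -5 0 0 0 10; -5.5 0 -5 0 0 0 10; -4 0 -3 0 0 0 10"}}

```text
time_s: 16.85
tool_pos: [0.5688, -0.2794, 0.2231]
tool_rot: [-179.9, 0.1, -179.8]
force: [-1.7, -2.3, -1.4]
opening: 0.325
```

```bash
python3 - <<'E'
from h import *
s=st(); print(rv(s,180)); e=est(s)[0]; arc(s,np.append(np.linspace(e+.03,1.06,7),1.06))
snap("scene","s13",[.57,-.278,.2],75,4)
E
```

```text
{'time_s': np.float64(16.85), 'joints': array([ -8.4717,  16.8951,  -5.744 ,   0.1299, -67.2329, -81.4242]), 'tool_pos': array([ 0.5688, -0.2794,  0.2231]), 'tool_rot': array([-1.798624e+02,  1.087000e-01, -1.798457e+02]), 'force': array([-1.6675, -2.3408, -1.3854]), 'opening': np.float64(0.3247)}
[-0.0024  0.0019  0.0027]
theta,r est (np.float64(0.839675171287465), np.float64(0.18435165635966774))
0.87 x -4.4 z -3.3
0.901 x -4.7 z -3.5
0.933 x -4.8 z -3.3
0.965 x -4.9 z -3.2
0.997 x -5.0 z -3.0
1.028 x -5.1 z -2.8
1.06 x -5.2 z -2.7
1.06 x -0.0 z -0.0
```

View pics/s13.png

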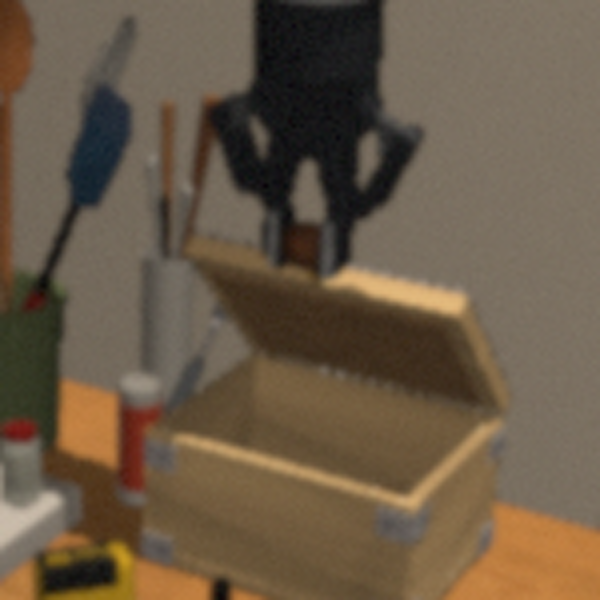

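Request:
{"api": "jog_arm", "payload": {"targets": "-4.5 0 -3.5 0 0 0 10; -4.5 0 -3.5 0 0 0 10; -5 0 -3.5 0 0 0 10; -5 0 -3 0 0 0 10; -5 0 -3 0 0 0 10; -5 0 -3 0 0 0 10; -4 0 -2 0 0 0 10; 0 0 0 0 0 0 10"}}

```text
time_s: 17.9
tool_pos: [0.6049, -0.2793, 0.2463]
tool_rot: [-179.8, 0.2, -179.8]
force: [0.2, -2.8, -0.9]
opening: 0.326
```

```bash
python3 - <<'E'
from h import *
s=st(); print(rv(s,180)); e=est(s)[0]; arc(s,[e+.01])
snap("scene","s14",[.6,-.278,.22],75,4)
E
```

```text
{'time_s': np.float64(17.9), 'joints': array([ -7.9775,  19.1338,   0.5101,   0.1379, -71.2058, -81.886 ]), 'tool_pos': array([ 0.6049, -0.2793,  0.2463]), 'tool_rot': array([-1.798466e+02,  1.502000e-01, -1.798191e+02]), 'force': array([ 0.2241, -2.7623, -0.855 ]), 'opening': np.float64(0.3256)}
[-0.0027  0.0026  0.0032]
theta,r est (np.float64(1.0727660695914054), np.float64(0.1845594197623755))
1.083 x -1.8 z -0.5
```

View pics/s14.png

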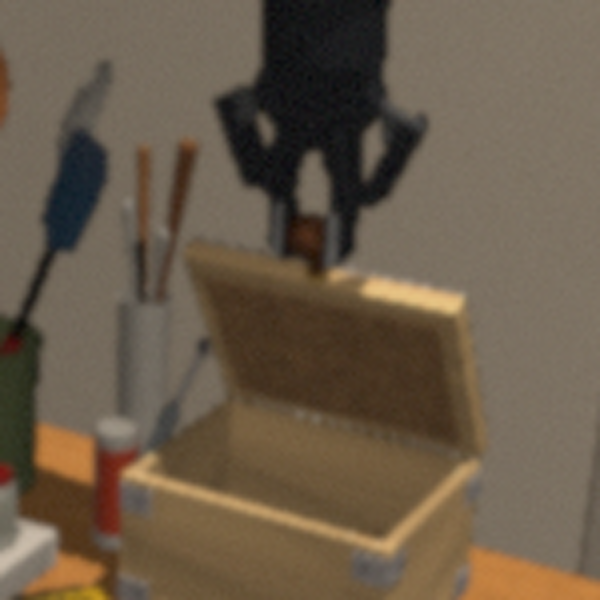

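```bash
python3 - <<'E'
from h import *
s=st(); ph=np.arcsin(np.sin(.9+.0489)-.02/.1842); T=ph-.0489; print(T,tcp(T),tcp(.9)); e=est(s)[0]; arc(s,np.linspace(e,T,17)[1:])
E
```

```text
{'time_s': np.float64(17.95), 'joints': array([ -7.9825,  19.1254,   0.4847,   0.1368, -71.1972, -81.8857]), 'tool_pos': array([ 0.6047, -0.2793,  0.2461]), 'tool_rot': array([-1.798488e+02,  1.422000e-01, -1.798241e+02]), 'force': array([ 0.2583, -1.7654, -1.3777]), 'opening': np.float64(0.3259)}
0.7323922762511927 [0.55421388 0.2097098 ] [0.57768535 0.2297104 ]
theta,r est (np.float64(1.0715237708825998), np.float64(0.18455386731924522))
1.05 x 3.3 z 2.1
1.029 x 3.5 z 1.8
1.008 x 3.4 z 1.9
0.987 x 3.4 z 2.0
0.966 x 3.3 z 2.0
0.944 x 3.3 z 2.1
0.923 x 3.2 z 2.2
0.902 x 3.2 z 2.2
0.881 x 3.2 z 2.3
0.86 x 3.1 z 2.4
0.838 x 3.1 z 2.4
0.817 x 3.0 z 2.5
0.796 x 2.9 z 2.6
0.775 x 2.9 z 2.6
0.754 x 2.8 z 2.7
0.732 x 2.8 z 2.7
```

Request:
{"api": "jog_arm", "payload": {"targets": "3.5 0 2 0 0 0 10; 3.5 0 2 0 0 0 10; 3.5 0 2 0 0 0 10; 3.5 0 2 0 0 0 10; 3.5 0 2 0 0 0 10; 3.5 0 2 0 0 0 10; 3 0 2 0 0 0 10; 3 0 2 0 0 0 10"}}

```text
time_s: 18.95
tool_pos: [0.5773, -0.2794, 0.2291]
tool_rot: [-179.8, 0.4, -179.8]
force: [4.0, -2.9, -2.9]
opening: 0.322
```

```bash
python3 - <<'E'
from h import *
s=st(); e=est(s)[0]; arc(s,np.linspace(e,.7324,8)[1:])
E
```

```text
{'time_s': np.float64(18.95), 'joints': array([ -8.3611,  17.2403,  -4.4465,   0.1099, -67.9134, -81.5024]), 'tool_pos': array([ 0.5773, -0.2794,  0.2291]), 'tool_rot': array([-179.8399,    0.3803, -179.822 ]), 'force': array([ 3.9791, -2.8549, -2.8883]), 'opening': np.float64(0.322)}
theta,r est (np.float64(0.8965563920595143), np.float64(0.18391218968005524))
0.873 x 3.6 z 2.3
0.85 x 3.4 z 2.7
0.826 x 3.3 z 2.7
0.803 x 3.3 z 2.8
0.779 x 3.2 z 2.9
0.756 x 3.1 z 3.0
0.732 x 3.1 z 3.0
```

Request:
{"api": "jog_arm", "payload": {"targets": "3 0 2.5 0 0 0 10; 3.5 0 2.5 0 0 0 10; 3.5 0 2.5 0 0 0 10; 3.5 0 3 0 0 0 10; 3 0 3 0 0 0 10; 3 0 3 0 0 0 10; 2 0 2 0 0 0 10; 0 0 0 0 0 0 10"}}

```text
time_s: 19.95
tool_pos: [0.5538, -0.2795, 0.2099]
tool_rot: [-179.8, 0.4, -179.8]
force: [0.7, -2.0, -0.9]
opening: 0.326
```

```bash
python3 - <<'E'
from h import *
s=st(); arc(s,[.7324])
snap("scene","s15",[.55,-.278,.2],75,4)
E
```

```text
{'time_s': np.float64(19.95), 'joints': array([ -8.6983,  16.0153,  -8.7526,   0.1196, -64.8345, -81.1656]), 'tool_pos': array([ 0.5538, -0.2795,  0.2099]), 'tool_rot': array([-179.8317,    0.3761, -179.8128]), 'force': array([ 0.7143, -1.9623, -0.93  ]), 'opening': np.float64(0.3261)}
theta,r est (np.float64(0.7315352650229475), np.float64(0.1846318483390863))
0.732 x -0.4 z 0.2
```

View pics/s15.png

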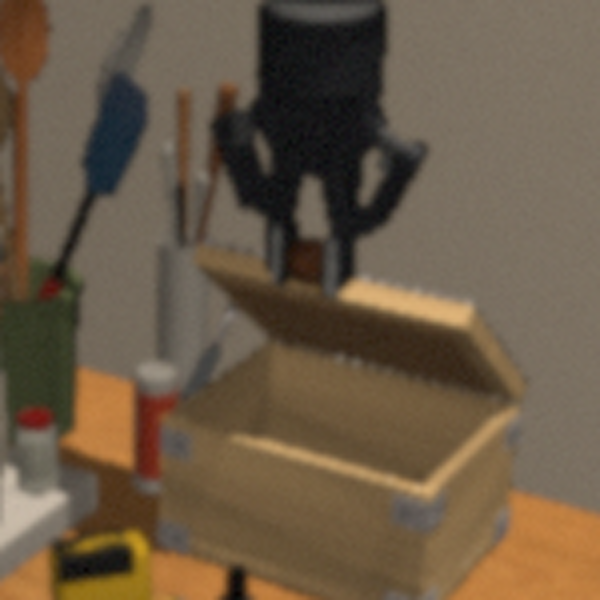

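```bash
python3 - <<'E'
from h import *
from rig import manip
c,x0,y0=snap("scene","s16",[.55,-.278,.2],75,4)
for th in (.66,.73,.8):
    for hh in (0,.018):
        p=[.684-.151*np.cos(th)+hh*np.sin(th),-.373,.1+.151*np.sin(th)+hh*np.cos(th)]; print(th,hh,((proj(c,p)-[x0,y0])*4).round())
s=c; cv2.imwrite("pics/s17.png",c["pixels"][100:320,150:470].repeat(2,0).repeat(2,1))
t=manip.snapshot("top"); cv2.imwrite("pics/t17.png",t["pixels"])
st()
E
```

```text
0.66 0 [457. 340.]
0.66 0.018 [467. 312.]
0.73 0 [463. 324.]
0.73 0.018 [473. 296.]
0.8 0 [469. 308.]
0.8 0.018 [480. 281.]
{'time_s': np.float64(20.1), 'joints': array([ -8.6945,  16.0201,  -8.7154,   0.12  , -64.8568, -81.1662]), 'tool_pos': array([ 0.554 , -0.2795,  0.2101]), 'tool_rot': array([-179.8297,    0.386 , -179.8096]), 'force': array([-0.1461, -2.4221, -0.1858]), 'opening': np.float64(0.3253)}
```

View pics/s17.png

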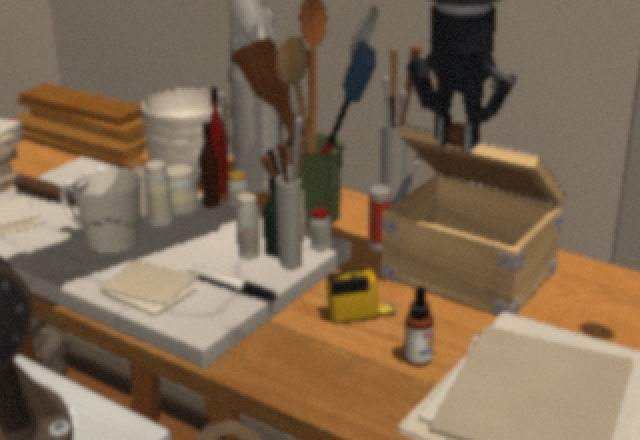

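View pics/t17.png

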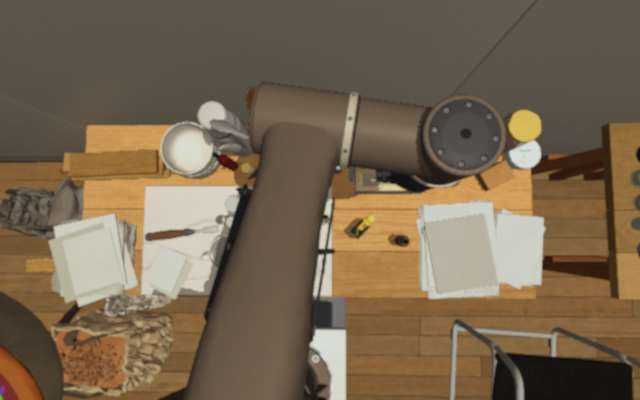

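```bash
python3 - <<'E'
from rig import manip
print(manip.hand_in()); s=manip.get_state(); print(s["time_s"],s["tool_pos"],s["opening"])
E
```

```text
the job is handed in; nothing more can be done
None
the job is handed in; nothing more can be done
```

I stood the tape measure on the bench, took the lid past its balance point, and handed the job in at about 20 s of the 51 s. The gripper is holding the knob with the lid just below balance.

- **Tape measure:** it stands upright in front of the chest at about (0.44, -0.20). It is clear of the chest, the slab and the oil bottle.
- **Lid:** I lifted it to about 1.07 rad, which is 0.17 past the given balance point and well short of the stop. I then brought it back in small steps to about 0.73 rad, where the knob is about 2 cm lower than at balance.

**Last checks:**
- The arm's position puts the lid at 0.73 rad with the knob 0.1846 m from the hinge (0.184 given). The lid's corner in the camera image agrees, reading about 0.72.
- In the last scene picture the marker, mug and bottle are where they were, judged by eye.
- The highest force I read on the tool between moves was about 6 N.

**Checks that disagreed or stayed open:**
- The gripper opening on the knob reads about 27.5 mm, against the 30 mm given for the ball. The knob did not slip at any point.
- The force on the tool at the end is small and noisy. I could not measure the weight of the lid on the grip, so the balance point rests on the angle you gave.

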